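# Seal check: pump up the tester and hold a culture slide flush on its sloped face

### The job

Charge the leak tester with at least three full strokes of its red-handled hand pump, pressing the lever all the way down and letting it spring right back up each time. Then pick the blue culture slide out of its tray by the yellow grip and hold it flush against the tester's sloped metal face, feeling for the slope so that all four brass pins are pushed right in, pressing gently because the slide is fragile. Finish while still holding it there - do not let go - and leave the jars, vials, forceps and pots where they stand.

Things in the scene. Friction and masses are not known exactly. Their poses are not given: they have to be found in the camera images.
- lever (a joint): Hand-pump lever angle in rad: 0 = at rest (up), 0.6 = fully down on its stop; grows as the red bar is pressed down. A spring always returns it; pressing takes about 2 N at the top and 7 N at the bottom.
- lever_bar (a point): Centre of the red round cross-bar (20 mm thick, 92 mm long, level, along the pump's y) at the end of the pump lever; moves with the lever; pressed from above, nothing but the table under it. 150 mm from the lever hinge. At rest the lever rises 23 degrees (0.4 rad) to the bar, about 163 mm above the table; fully down it slopes 11 degrees (0.2 rad) down, bar about 75 mm up.
- pump: Hand pump, green barrel on a dark foot 130 x 90 mm, fixed to the table. Origin on the table; the lever hinge is 105 mm above it and 4 mm to its -x side, level, along y. The lever points to the pump's -x, roughly towards the robot. x, y level, z up.
- slide_grip (a point): Centre of the grasp on the blue culture slide: a plate 90 x 60 x 6 mm (its x, y, z), 85 to 170 g, with a yellow block 26 (x) x 14 (y) x 44 mm (z) standing mid-plate. This point is 30 mm above the underside, the block's top 50 mm. z runs from underside up through the block. Grasp across the 14 mm, closing along y. Either way round will do. Fragile: never over 50 N on the tester.
- slide_under (a point): Centre of the slide's flat underside, same axes as slide_grip.
- tray: White tray 136 x 106 mm, walls 14 mm high and 4 mm thick, floor 4 mm thick, in which the slide lies flat. Fixed. Origin under its centre.
- stage: Leak tester: dark foot 150 x 110 mm, grey stand, fixed. Its metal face, 104 mm (along x) x 74 mm (y), is locked at a slope that differs every time, 11 to 30 degrees (0.20 to 0.52 rad), NOT given here: feel for it or look. It leans towards the stand's -x, roughly to the robot: the -x edge is low; along y it is level. Origin on the table, x, y level, z up.
- stage_mid (a point): Centre of the tester's sloped metal face, on its surface, 110 mm above the table; the face tilts about the y axis through this point. The axes are those of the stand (level), not of the face.
- pin_near_left (a joint): How far this brass pin is pushed in, in m: 0 = standing 8 mm proud of the face, 0.008 = level with it. 9 mm thick, sprung (0.4 N at first, 2 N when fully in); low edge, left (+y) (seen along the stand's +x) corner, 32 mm along the slope and 20 mm sideways from the face's centre.
- pin_near_right (a joint): How far this brass pin is pushed in, in m: 0 = standing 8 mm proud of the face, 0.008 = level with it. 9 mm thick, sprung (0.4 N at first, 2 N when fully in); low edge, right (-y) (seen along the stand's +x) corner, 32 mm along the slope and 20 mm sideways from the face's centre.
- pin_far_left (a joint): How far this brass pin is pushed in, in m: 0 = standing 8 mm proud of the face, 0.008 = level with it. 9 mm thick, sprung (0.4 N at first, 2 N when fully in); high edge, left (+y) (seen along the stand's +x) corner, 32 mm along the slope and 20 mm sideways from the face's centre.
- pin_far_right (a joint): How far this brass pin is pushed in, in m: 0 = standing 8 mm proud of the face, 0.008 = level with it. 9 mm thick, sprung (0.4 N at first, 2 N when fully in); high edge, right (-y) (seen along the stand's +x) corner, 32 mm along the slope and 20 mm sideways from the face's centre.
- jar_a: Bystander: clear plantlet jar with white cap, 64 mm wide, 85 mm high, origin at its foot.
- jar_b: Bystander: another such jar.
- vial_a: Bystander: small vial with orange cap, 26 mm wide, 50 mm high, origin at its foot, standing beside the tester.
- vial_b: Bystander: the same with blue cap, on the tester's other side.
- forceps: Bystander: steel forceps lying flat, 148 mm long along its x, 9 mm high, origin on the table under its middle.
- pots: Bystander: stack of black plant pots, 96 mm wide, 100 mm high, origin at its foot.
Not all that is in view belongs to the job. Leave any purple or turquoise look-alike of the part that bears slide_grip alone.

How it is judged:
On the way, in this order (a step that is already met when the one before it is completed fails the run):
1. first pump stroke: lever all the way down (joint above 0.52 rad) (value of joint lever above 0.52 rad), for 0.05 s.
2. first pump stroke: lever back up (joint below 0.08 rad) (value of joint lever below 0.08 rad), for 0.05 s.
3. second pump stroke: lever all the way down (joint above 0.52 rad) (value of joint lever above 0.52 rad), for 0.05 s.
4. second pump stroke: lever back up (joint below 0.08 rad) (value of joint lever below 0.08 rad), for 0.05 s.
5. third pump stroke: lever all the way down (joint above 0.52 rad) (value of joint lever above 0.52 rad), for 0.05 s.
6. third pump stroke: lever back up (joint below 0.08 rad) (value of joint lever below 0.08 rad), for 0.05 s.
7. the slide is pressed flush on the sloped face, all four pins in, held by the gripper (value of joint each of pin_near_left, pin_near_right, pin_far_left, pin_far_right above 0.006 m and contact force between slide and stage above 4 N and contact force between the fingers and slide above 2 N and distance between slide_under and stage_mid below 0.02 m), for 0.5 s.
At the end, for the whole second after the job is handed in: The gripper still holds the slide (fingers on it with over 2 N) pressed on the tester's sloped face with over 4 N, all four pins pushed in by more than 6 of their 8 mm, the slide's underside centre within 20 mm of the face's centre, the slide still, and the pump lever back up (below 0.08 rad) (all of step 7 and value of joint lever below 0.08 rad and linear speed of slide below 0.02 m/s); the arm keeps its last pose, push and grip.
It fails at once if the slide is pressed on the tester with more than 50 N (contact force between slide and stage above 50 N).
It fails at once if a jar, vial, the forceps or the pots moved by more than 30 mm (distance of any of jar_a, jar_b, vial_a, vial_b, forceps, pots from where it was at the start of the episode above 0.03 m).
It also fails if it takes over 67 s, if anything falls off the work surface, if the arm or the gripper's body presses on something with over 40 N, if the wrist force passes 120 N, or if a joint passes its speed limit or range.

### The arm

A 6-joint arm with a two-finger parallel gripper is mounted at the origin on the work surface. World frame = base frame: x ahead of the robot, y to its left, z up, the work surface at z = 0. Lengths are in m, angles in rad, forces in N, time in s.
With the tool pointing down it reaches from about 0.35 to 0.775 m from the base axis. Payload 5.5 kg.
Tool frame: the origin (TCP) lies on the centre line of the jaws, within the pads' length; the fingertips stand 22 mm ahead of it and the grasp point (between the pads) lies 3 mm ahead of it; z points along the fingers, y is the direction in which the jaws open and shut (so a half turn about z gives the same grasp; the last joint's range is limited). The gripper opens to 85 mm and grips with 20 to 120 N. Pads are 22 mm wide; open, the fingers measure 114 mm over their backs; the gripper's body (76 mm by 85 mm) begins 54 mm behind the grasp point. The pads swing forward as they close: fully open they stand 13 mm farther back than shut.
Start: joints at [-1.283, 0.313, 0.046, 1.304, 0, 1.431], TCP at [0.239, -0.523, 0.253] pointing down, gripper open.
Joint ranges: [-2.76, 2.76], [-0.86, 1.69], [-1.03, 1.26], [-2.2, 2.34], [-1.47, 1.5], [-3.14, 3.14]. Speed limits (rad/s): [2.57, 2.57, 3.14, 3.14, 3.14, 3.14].

### API

Orientations are given as a 3x3 rotation matrix whose columns are the frame's x, y, z axes.
In Python, from workcell import move_pose, move_linear, set_joints, release, grasp, dwell, solve_ik, get_obs, get_image, MotionError, hand_in, spot_in, spot_point gives the robot as it stands. Calls block until the motion is done:
- move_pose(position, orientation): joint-space move of the TCP to a pose.
- move_linear(position, rot=None, v=0.15): straight line of the TCP; rot=None keeps the orientation; v is the mean speed in m/s.
- set_joints(angles): joint-space move.
- release() and grasp(): open the fingers fully, or close them until they stop; the grip force is fixed at half the most.
- dwell(seconds).
- solve_ik(position, orientation): joint angles nearest the present ones, or None.
- get_obs(): the state.
- get_image(name): name is "scene" or "top"; returns a dict with "color" (480x640x3 uint8, blue, green, red), "mtx" (3x3 intrinsics, pixels), "eye" and "attitude" of the camera in the world. Camera axes: x right, y down, z forward; pixel columns grow to the right and rows downward; lengths in m; the calibration is good to about 2 mm. A picture is of the moment at which its call begins. There is no depth.
A pose or a line that the arm cannot do raises MotionError and nothing moves.
- hand_in(): hands the job in, once; it reports no verdict.
Trained networks look in a picture, given as the dict that the camera call returned (one of the last four; its "shot" number tells which), for a name from the list of things; names that differ only in an ending like _2 or _b are one class to them, and where a whole thing is asked for, a point or a joint stands for the part that bears it (a point fixed in the world has none). Each returns a list of dicts, best first, with "p" (0 to 1); they miss things now and then, are a little off and sometimes report something else, mostly with a low value. They report only what shows in the picture. A call takes as long as a camera call. They do not tell look-alikes from the thing itself.
- spot_in(query, picture): "location" ([column, row] in pixels, amid what is visible of it).
- spot_point(query, picture): "location" ([column, row] in pixels: a listed point, or the origin of a listed thing).
The state is a dict: "time_s": time; "joints": joint angles; "qvel": joint speeds; "tau": joint torques, N m; "tool_pos": TCP position; "tcp_rot": TCP orientation; "force": force on the tool from outside, world axes, zero at the start; "torque": the same for the moment, N m; "gripper_width": opening from 0.0 (shut) to 1.0 (fully open).
Only numpy, scipy, OpenCV 4.12 (cv2) and the standard library are available. Lean on these libraries where they do the work, as an engineer would, in place of code of your own. Each camera call takes 0.05 s, during which the arm holds its last target. There are 200 camera calls.

## Working session

There is one attempt and no reset: what is moved stays moved. The work goes in short steps, each a Python script; the robot and the scene stay as the last script left them, time stands still between calls to the robot, and variables do not carry over. Pictures are saved under pics/ and viewed, about 8 in all and at most 12, crops included, and the job is handed in when it is done.

```bash
mkdir -p pics; ls
cat > h.py <<'E'
import numpy as np, cv2
from workcell import *
def ray(im,px):
    d=np.linalg.inv(im["mtx"])@np.array([px[0],px[1],1.0]); d=np.array(im["attitude"])@d
    return np.array(im["eye"]),d/np.linalg.norm(d)
def at_z(im,px,z):
    e,d=ray(im,px); return e+d*(z-e[2])/d[2]
def proj(im,p):
    c=np.array(im["attitude"]).T@(np.array(p)-np.array(im["eye"])); u=np.array(im["mtx"])@c; return u[:2]/u[2]
def tri(im1,p1,im2,p2):
    e1,d1=ray(im1,p1);e2,d2=ray(im2,p2)
    t=np.linalg.lstsq(np.c_[d1,-d2],e2-e1,rcond=None)[0]
    a=e1+d1*t[0];b=e2+d2*t[1]; return (a+b)/2,np.linalg.norm(a-b)
E
python3 - <<'E'
from h import *
o=get_obs();print({k:np.round(v,3) for k,v in o.items()})
A=get_image("scene");B=get_image("top")
for n,i in(("scene",A),("top",B)):
    cv2.imwrite(f"pics/{n}0.png",i["color"]);print(n,np.round(i["eye"],3))
for q in ["lever_bar","pump","slide_grip","slide_under","tray","stage","stage_mid"]:
    for n,i in(("s",A),("t",B)):
        print(q,n,[(np.round(r["location"]),round(r["p"],2)) for r in spot_point(q,i)[:4]])
E
```

```text
pics
{'time_s': np.float64(0.0), 'joints': array([-1.283,  0.314,  0.045,  1.304,  0.   ,  1.431]), 'qvel': array([ 0.   ,  0.001,  0.001, -0.001, -0.   ,  0.   ]), 'tau': array([ 0.0000e+00, -4.8063e+01,  2.9853e+01,  2.0000e-02, -0.0000e+00,
        0.0000e+00]), 'tool_pos': array([ 0.238, -0.523,  0.252]), 'tcp_rot': array([[ 0.91 ,  0.415, -0.001],
       [ 0.415, -0.91 ,  0.002],
       [ 0.   , -0.002, -1.   ]]), 'force': array([ 0.193,  0.318, -0.006]), 'torque': array([-0.023, -0.042,  0.041]), 'gripper_width': np.float64(1.001)}
scene [1.214 0.314 0.602]
top [0.388 0.051 1.138]
lever_bar s []
lever_bar t [(array([509., 312.]), 0.85)]
pump s [(array([174., 252.]), 0.95)]
pump t [(array([493., 247.]), 0.83)]
slide_grip s [(array([403., 239.]), 0.95), (array([486., 268.]), 0.82), (array([419., 301.]), 0.73), (array([509., 328.]), 0.65)]
slide_grip t [(array([161., 325.]), 0.89), (array([140., 239.]), 0.84), (array([249., 352.]), 0.73), (array([221., 245.]), 0.62)]
slide_under s [(array([507., 343.]), 0.83), (array([482., 283.]), 0.83), (array([415., 313.]), 0.72), (array([405., 251.]), 0.72)]
slide_under t [(array([253., 353.]), 0.95), (array([164., 322.]), 0.77), (array([221., 246.]), 0.76), (array([146., 241.]), 0.56)]
tray s []
tray t [(array([223., 245.]), 0.91)]
stage s [(array([277., 287.]), 0.74)]
stage t [(array([363., 235.]), 0.71)]
stage_mid s [(array([274., 241.]), 0.75)]
stage_mid t [(array([363., 228.]), 0.93), (array([421., 244.]), 0.42)]
```

View pics/scene0.png

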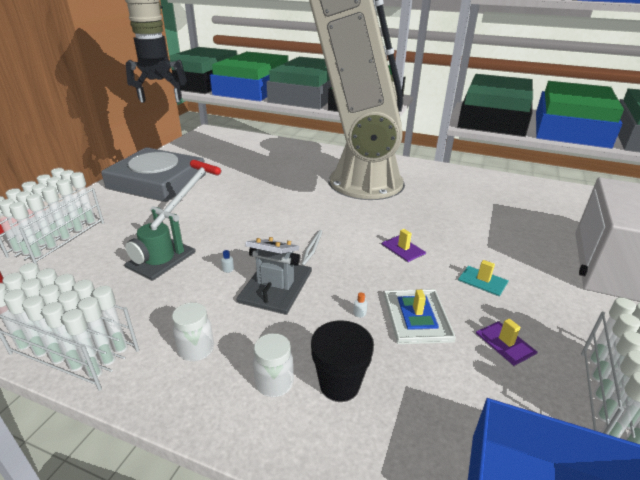

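View pics/top0.png

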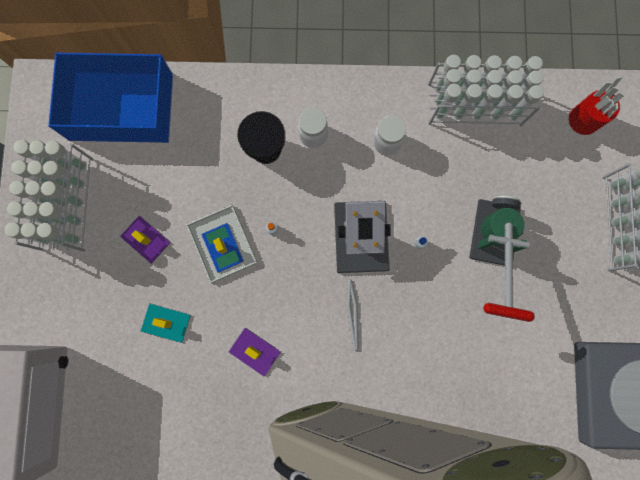

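The top view shows the pump at (493,247) with its red bar at (509,312), the stage at (363,230), and forceps at (352,315). Candidates for the slide (top view):
- Purple at (147,238)
- Purple at (254,352)
- Turquoise at (165,323)
- Blue in the white tray at (221,245), which is my choice

Next I'll check that choice in a close crop.

Run:
```python
from h import *
B=get_image("top");A=get_image("scene")
c=B["color"];s=A["color"]
up=lambda im,x,y,w,h,k:cv2.resize(im[y:y+h,x:x+w],None,fx=k,fy=k,interpolation=cv2.INTER_CUBIC)
t=np.hstack([up(c,180,200,80,90,5),up(c,325,190,80,90,5)])
b=up(s,225,215,120,45,6.667)[:,:800]
cv2.imwrite("pics/crop1.png",np.vstack([t,cv2.resize(b[:,:400*2],(800,300)) if 0 else b[:150*2][:,:800] ])[:750])
im=cv2.imread("pics/crop1.png");print(im.shape)
hsv=cv2.cvtColor(c,cv2.COLOR_BGR2HSV)
def rect(m,roi,z,name):
    x0,y0,x1,y1=roi; M=np.zeros_like(m);M[y0:y1,x0:x1]=m[y0:y1,x0:x1]
    ys,xs=np.nonzero(M);P=np.array([at_z(B,(x,y),z)[:2] for x,y in zip(xs,ys)])
    r=cv2.minAreaRect((P*1000).astype(np.float32));print(name,len(xs),"bbox",xs.min(),xs.max(),ys.min(),ys.max(),"rect",np.round(r,1) if 0 else r)
red=((hsv[...,0]<8)|(hsv[...,0]>172))&(hsv[...,1]>150)&(hsv[...,2]>80)
rect(red,(475,295,545,330),.163,"bar")
plate=(hsv[...,0]>40)&(hsv[...,0]<130)&(hsv[...,1]>110)
rect(plate,(195,215,250,275),.010,"plate")
yel=(hsv[...,0]>18)&(hsv[...,0]<35)&(hsv[...,1]>150)
rect(yel,(205,225,240,260),.044,"block")
sred=cv2.cvtColor(s,cv2.COLOR_BGR2HSV)
m=((sred[...,0]<8)|(sred[...,0]>172))&(sred[...,1]>150)&(sred[...,2]>80)
ys,xs=np.nonzero(m[150:185,180:230]);pb=(xs.mean()+180,ys.mean()+150)
M=red[295:330,475:545];ys,xs=np.nonzero(M);tb=(xs.mean()+475,ys.mean()+295)
print("bar",pb,tb,tri(B,tb,A,pb))
print("pump",at_z(B,(493,247),0),at_z(A,(174,252),0))
print("stage_mid",at_z(B,(363,228),.11),at_z(A,(274,241),.11),tri(B,(363,228),A,(274,241)))
print("stage",at_z(B,(363,235),0),at_z(A,(277,287),0))
print("tray",at_z(B,(223,245),0))
print("grip",tri(B,(221,245),A,(419,301)),at_z(B,(221,245),.034))
for q in ["pin_near_left","jar","vial_a","forceps","pots","forceps"]:
    print(q,[(np.round(r["location"]),round(r["p"],2),np.round(at_z(B,r["location"],0)[:2],3)) for r in spot_in(q,B)[:4]])
```

```text
(750, 800, 3)
bar 480 bbox 484 533 303 320 rect ((405.78985595703125, -285.4539489746094), (88.99896240234375, 17.56273078918457), 79.86522674560547)
plate 1025 bbox 202 242 223 271 rect ((530.5310668945312, 260.4788513183594), (89.44818115234375, 58.88361740112305), 25.459091186523438)
block 112 bbox 213 225 238 252 rect ((530.0538330078125, 259.82244873046875), (31.698192596435547, 15.39073371887207), 28.86237907409668)
bar (np.float64(204.7736842105263), np.float64(166.48947368421054)) (np.float64(508.32708333333335), np.float64(311.73541666666665)) (array([ 0.40552552, -0.28415047,  0.16493013]), np.float64(0.0006834770552741513))
pump [ 0.54427014 -0.31284337  0.        ] [ 0.53761031 -0.30530307  0.        ]
stage_mid [ 0.56091393 -0.02802201  0.11      ] [ 0.55277366 -0.03352966  0.11      ] (array([ 0.56033497, -0.02847424,  0.11577296]), np.float64(0.0019342205209847696))
stage [ 0.5642691  -0.03659141  0.        ] [ 0.56040491 -0.02759866  0.        ]
tray [0.53654373 0.26061582 0.        ]
grip (array([0.53163172, 0.25991568, 0.03478238]), np.float64(0.00320590311678363)) [0.53202783 0.25846662 0.034     ]
pin_near_left [(array([266., 138.]), 0.67, array([0.775, 0.178]))]
jar [(array([386., 137.]), 0.88, array([ 0.782, -0.086])), (array([311., 124.]), 0.7, array([0.808, 0.079]))]
vial_a [(array([268., 230.]), 0.7, array([0.57 , 0.166]))]
forceps [(array([354., 313.]), 0.64, array([ 0.4  , -0.019])), (array([510., 304.]), 0.42, array([ 0.425, -0.346]))]
pots [(array([265., 137.]), 0.75, array([0.777, 0.18 ])), (array([503., 239.]), 0.56, array([ 0.562, -0.334])), (array([214., 228.]), 0.34, array([0.574, 0.281]))]
forceps [(array([354., 313.]), 0.64, array([ 0.4  , -0.019])), (array([510., 304.]), 0.42, array([ 0.425, -0.346]))]
```

View pics/crop1.png

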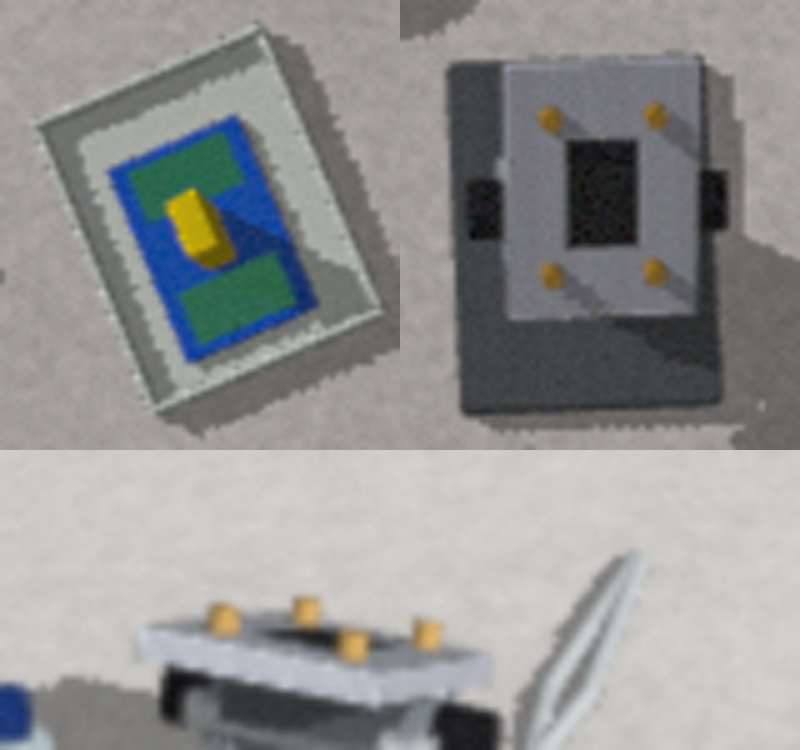

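Confirmed: the blue slide is in the white tray, at about (0.531, 0.260) with yaw 25.5°. All four pins show in both views. I'll fit the stage pose and slope from the pins.

Run:
```python
from h import *
from scipy.optimize import least_squares
B=get_image("top");A=get_image("scene")
P={(1,1):((355,213.6),(278,243.5)),(1,-1):((376,213),(258.7,239.9)),(-1,1):((355.6,244.9),(289.2,242)),(-1,-1):((376,244.2),(271,238.7))}
C={(1,1):(346,202.4),(1,-1):(385.4,201),(-1,1):(346.6,253.8),(-1,-1):(384.2,253.2)}
def pts(q,u,v,h):
    x,y,a,s=q;cy,sy,cs,ss=np.cos(a),np.sin(a),np.cos(s),np.sin(s)
    X=np.array([cs*u-ss*h, v, ss*u+cs*h]);return np.array([x+cy*X[0]-sy*X[1],y+sy*X[0]+cy*X[1],.11+X[2]])
def f(q,pins=True,cor=True):
    r=[]
    for k,(t,s) in P.items():
        p=pts(q,.032*k[0],.020*k[1],.005); r+=[*(proj(B,p)-t),*(proj(A,p)-s)]
    if cor:
        for k,t in C.items(): r+=list(proj(B,pts(q,.052*k[0],.037*k[1],0))-t)
    return r
for c in(0,1):
    r=least_squares(f,[.56,-.03,0,.35],kwargs=dict(cor=c));J=r.jac;s2=2*r.cost/(len(r.fun)-4)
    print(r.x,np.degrees(r.x[3]),"sd",np.sqrt(np.diag(np.linalg.inv(J.T@J))*s2));print(np.round(r.fun,1))
# IK checks
for nm,p,yaw in [("bar",(.406,-.285,.2),None)]:
    pass
```

```text
[ 0.56030682 -0.03137068  0.0610098   0.51473704] 29.492260162000797 sd [0.00049553 0.00043179 0.01291114 0.01737445]
[-0.6  0.2 -0.6 -0.2 -0.6  0.  -0.7 -0.4 -0.8  0.2 -0.7 -0.2 -0.6  0.1
 -0.7 -0.4]
[ 0.56047029 -0.03191419  0.05158538  0.50347438] 28.846957101391485 sd [0.00039204 0.0003595  0.00822069 0.01597299]
[-0.2 -0.  -1.1  0.  -0.2 -0.1 -1.1 -0.3 -0.7  0.1 -0.9 -0.3 -0.5  0.2
 -0.8 -0.7 -0.4  0.6 -0.8  0.8 -0.5  0.  -0.4 -0.5]
```

```bash
cat >> h.py <<'E'
a=np.radians(-10.1); LX=np.array([np.cos(a),np.sin(a),0])
R_bar=np.c_[LX,[np.sin(a),-np.cos(a),0],[0,0,-1.]]
bar0=np.array([.4057,-.2845,.1634]); hinge=bar0+LX*.15*np.cos(.4); hinge[2]=.105
def bar(th,gap=0.): 
    p=hinge-LX*.15*np.cos(.4-th); p[2]=.105+.15*np.sin(.4-th)+.010+.022+gap; return p
E
python3 - <<'E'
from h import *
grasp()
move_pose(bar(0,.06),R_bar); move_linear(bar(0,.012),v=.1)
for th in (.2,.4,.575): move_linear(bar(th),v=.08); o=get_obs(); print(th,o["time_s"],np.round(o["force"],1),np.round(o["tool_pos"]-bar(th),4))
dwell(.2);o=get_obs();print(np.round(o["force"],1))
C=get_image("scene");cv2.imwrite("pics/down.png",cv2.resize(C["color"][130:280,100:300],None,fx=3,fy=3))
E
```

```text
0.2 4.4917 [-1.9  0.3  2.4] [-0.     -0.0001  0.0005]
0.4 5.0167 [ 0.9 -1.7  4.3] [ 0.0006 -0.0006  0.0007]
0.575 5.4917 [-2.3 -1.3  5.8] [ 0.0001 -0.0004  0.0007]
[-2.7 -1.9  6. ]
```

View pics/down.png

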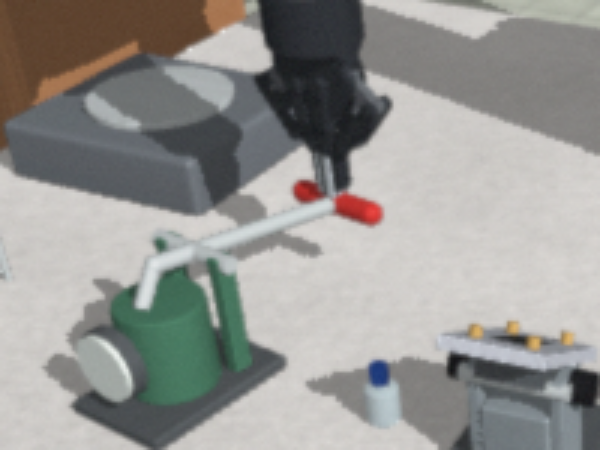

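The bar is down at about scene (213,198) with the shut fingertips on it. I'll feel for the hard stop, then release and repeat the strokes.

Run:
```python
from h import *
C=get_image("scene")
for th in(.4,.5,.58):print(th,proj(C,bar(th)-[0,0,.032]))
def press():
    for th in np.arange(.585,.66,.01):
        move_linear(bar(th),v=.03);f=get_obs()["force"][2]
        if f>11: break
    print("stop th",th,"F",round(f,1)); dwell(.15)
def up():
    for th in(.4,.2,0): move_linear(bar(th),v=.08)
    move_linear(bar(0,.012),v=.08); dwell(.3); print("up",np.round(get_obs()["force"],1))
press();up()
for i in range(3):
    for th in (.2,.4,.575): move_linear(bar(th),v=.1)
    press();up()
C=get_image("top");h=cv2.cvtColor(C["color"],cv2.COLOR_BGR2HSV)
C=get_image("scene");cv2.imwrite("pics/up.png",C["color"]);h=cv2.cvtColor(C["color"],cv2.COLOR_BGR2HSV)
m=((h[...,0]<8)|(h[...,0]>172))&(h[...,1]>150)&(h[...,2]>80);ys,xs=np.nonzero(m[150:185,180:230]);print("bar bbox",xs.min()+180,xs.max()+180,ys.min()+150,ys.max()+150,"expect",proj(C,bar0),get_obs()["time_s"])
```

```text
0.4 [211.00165352 187.61650505]
0.5 [211.51383463 193.23634895]
0.58 [211.61166935 197.81033245]
stop th 0.615 F 11.1
up [-0.4 -0.4 -0.1]
stop th 0.625 F 15.6
up [ 0.5 -0.7 -0.3]
stop th 0.625 F 16.2
up [ 0.5 -0.2  0.3]
stop th 0.625 F 15.7
up [ 0.4 -0.5 -1. ]
bar bbox 190 220 160 173 expect [204.5397161  167.06440915] 24.3917
```

Four full strokes were made, each reaching the stop, and the lever came back up each time. The clock is at 24.4 s. Now I'll pick up the slide.

```bash
cat >> h.py <<'E'
y=np.radians(25.5); R_sl=np.c_[[np.cos(y),np.sin(y),0],[np.sin(y),-np.cos(y),0],[0,0,-1.]]
def R_face(s,psi=.055):
    Z=np.array([[np.cos(psi),-np.sin(psi),0],[np.sin(psi),np.cos(psi),0],[0,0,1]])
    return Z@np.c_[[np.cos(s),0,np.sin(s)],[0,-1,0],[np.sin(s),0,-np.cos(s)]]
MID=np.array([.5605,-.031,.110])
def tcp_face(s,gap,H,u=0.): # underside centre at gap above face; H = TCP height over underside
    R=R_face(s); return MID-R[:,2]*(gap+H)+R[:,0]*u
E
python3 - <<'E'
from h import *
print(solve_ik(tcp_face(.5,.05,.035),R_face(.5)),solve_ik([.5305,.26,.039],R_sl))
move_linear(bar(0,.08),v=.25)
release()
move_pose([.5305,.26,.15],R_sl)
print(get_obs()["time_s"])
C=get_image("top");cv2.imwrite("pics/above.png",cv2.resize(C["color"][180:330,130:330],None,fx=3,fy=3))
move_linear([.5305,.26,.039],v=.12); print(np.round(get_obs()["force"],1))
grasp();o=get_obs();print(o["gripper_width"]*85,np.round(o["force"],1),o["time_s"])
move_linear([.5305,.26,.2],v=.15);o=get_obs();print(o["gripper_width"]*85,np.round(o["force"],2),o["time_s"])
C=get_image("top");D=get_image("scene")
cv2.imwrite("pics/held.png",np.hstack([cv2.resize(C["color"][180:330,150:283],(400,450)),cv2.resize(D["color"][190:340,340:473],(400,450))]))
E
```

```text
[-0.31181759 -0.09148939 -0.71953712  0.47116568  0.17280304  2.81639046] [ 0.31986956  0.49001522 -0.24388928  0.83689183  0.          3.01640326]
27.6583
[-0.  -0.6 -0.2]
13.069668142191983 [-0.1  0.1  1.9] 29.4333
12.824495442751227 [-0.69 -0.28 -1.57] 30.6583
```

View pics/held.png

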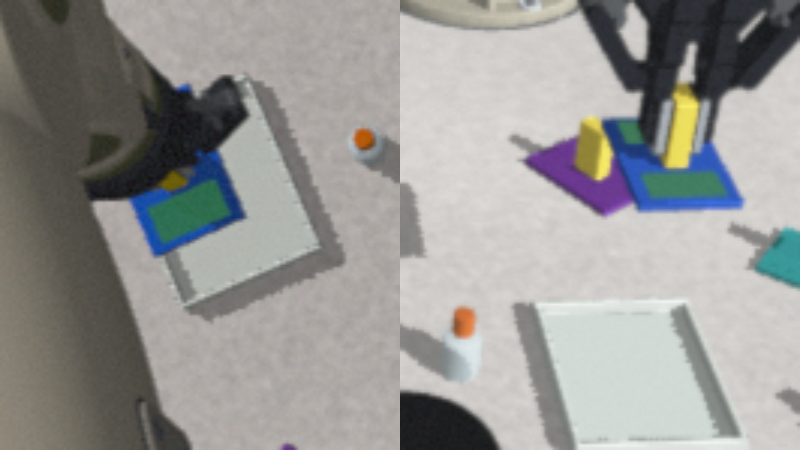

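The slide is held level with the yellow block centred between the pads, and the tray is empty. Next is the approach along the face normal.

Run:
```python
from h import *
s=.505;R=R_face(s);H=.035
move_pose(tcp_face(s,.08,H),R)
move_linear(tcp_face(s,.020,H),v=.1); dwell(.3)
fs=[];
for _ in range(5): o=get_obs();fs.append(np.r_[o["force"],o["torque"]]);dwell(.03)
b=np.mean(fs,0);np.save("b.npy",b);print(np.round(b,2),np.std(fs,0).round(2))
for g in [.012,.009,.007,.005,.004,.003,.002,.001,0,-.001,-.002,-.003,-.004]:
    move_linear(tcp_face(s,g,H),v=.02);o=get_obs();F=R.T@(o["force"]-b[:3]);T=R.T@(o["torque"]-b[3:])
    print(g,np.round(F,1),np.round(T,2),round(o["time_s"],1),np.round(R.T@(o["tool_pos"]-tcp_face(s,g,H)),4))
    if -F[2]>12: break
D=get_image("scene");cv2.imwrite("pics/press.png",cv2.resize(D["color"][190:310,200:360],(800,600)))
```

```text
[-0.32  0.28 -1.17 -0.04  0.55  0.01] [0.37 0.74 0.42 0.02 0.03 0.02]
0.012 [1.  0.6 0. ] [ 0.02 -0.02  0.03] 33.7 [-0.0002 -0.0001  0.0002]
0.009 [-0.9  0.4  0. ] [-0.01  0.03  0.07] 34.0 [0.0001 0.     0.    ]
0.007 [ 0.4 -0.2 -2.3] [ 0.02 -0.01 -0.04] 34.2 [ 0.0002  0.0001 -0.0001]
0.005 [ 0.8  1.2 -3.3] [ 0.03 -0.02  0.02] 34.5 [ 0.0003  0.0001 -0.0001]
0.004 [ 0.8 -0.2 -4.3] [-0.    0.08  0.01] 34.7 [ 0.0003  0.0001 -0.0001]
0.003 [ 0.  -0.2 -5.8] [ 0.07  0.11 -0.03] 35.0 [ 0.0003  0.     -0.0001]
0.002 [ 0.4  0.3 -5.3] [0.1  0.19 0.03] 35.2 [ 0.0003  0.     -0.0001]
0.001 [ 0.2 -0.4 -7.7] [0.08 0.11 0.03] 35.5 [ 0.0003  0.0001 -0.0001]
0 [ -1.1  -0.1 -15.9] [ 0.18 -0.09 -0.02] 35.7 [ 0.0001  0.0001 -0.0006]
```

View pics/press.png

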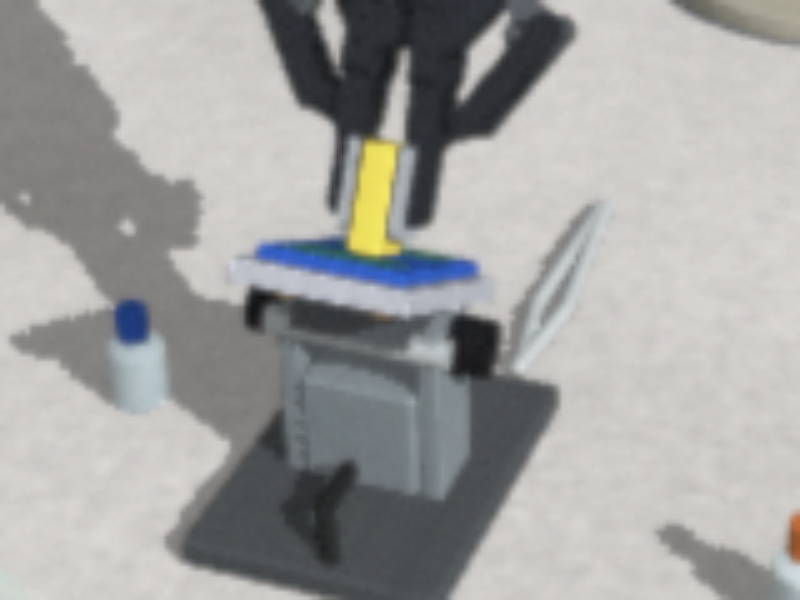

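Contact came where predicted: 8 mm of sprung pins reaching about 8 N, then a hard face. The slide looks flush on the metal face. I'll rock the pitch slightly to feel for the true slope.

Run:
```python
from h import *
H=.035;b=np.load("b.npy")
def rd(n=4):
    v=[]
    for _ in range(n): o=get_obs();v.append(np.r_[o["force"],o["torque"]]-b);dwell(.03)
    return np.mean(v,0),o
for s in [.505,.515,.525,.535,.525,.505,.495,.485,.475,.485,.505]:
    R=R_face(s); move_linear(tcp_face(s,0,H),R,v=.02)
    v,o=rd();F=R.T@v[:3];T=R.T@v[3:];print(s,np.round(F,1),np.round(T,2),round(o["time_s"],1))
    if -F[2]>32: print("stop");break
```

```text
0.505 [ -1.9  -0.3 -15.4] [ 0.14 -0.1  -0.02] 36.1
0.515 [  0.2  -0.1 -14.4] [ 0.18 -0.38 -0.03] 36.5
0.525 [  0.1  -0.4 -15.7] [ 0.22 -0.45  0.02] 36.9
0.535 [  0.2  -1.  -17.9] [ 0.26 -0.51  0.05] 37.3
0.525 [  0.6  -0.8 -13.5] [ 0.21 -0.22  0.05] 37.6
0.505 [ -2.7   0.  -19.5] [ 0.15 -0.1   0.02] 38.0
0.495 [ -3.6  -0.2 -21.4] [ 0.18 -0.22 -0.01] 38.4
0.485 [ -4.9  -0.1 -23.8] [ 0.18 -0.3  -0.07] 38.8
0.475 [ -5.5   0.2 -24.3] [ 0.1  -0.45  0.02] 39.2
0.485 [ -3.3  -0.6 -18.7] [ 0.07 -0.25 -0.01] 39.6
0.505 [ -0.3  -0.5 -10.9] [ 0.1  -0.28 -0.  ] 39.9
```

Run:
```python
from h import *
H=.035;b=np.load("b.npy");s=.505;R=R_face(s)
for g in [-.0004,-.0008,-.0012,-.0016]:
    move_linear(tcp_face(s,g,H),R,v=.01);dwell(.3)
    v=[]
    for _ in range(4): o=get_obs();v.append(np.r_[o["force"],o["torque"]]-b);dwell(.03)
    v=np.mean(v,0);F=R.T@v[:3];print(g,np.round(F,1),np.round(R.T@v[3:],2),round(o["time_s"],1),o["gripper_width"]*85)
    if -F[2]>19:break
D=get_image("scene");C=get_image("top")
up=lambda im,y,x:cv2.resize(im[y:y+75,x:x+100],(800,600),interpolation=cv2.INTER_CUBIC)[100:400]
cv2.imwrite("pics/fin.png",np.vstack([up(D["color"],210,225),up(C["color"],195,315)]))
for q in["slide_under","slide_grip"]:
  print([(np.round(r["location"],1),round(r["p"],2)) for r in spot_point(q,D)[:5]],proj(D,MID+[0,0,0]),proj(D,MID-R[:,2]*.03))
h=cv2.cvtColor(D["color"],cv2.COLOR_BGR2HSV);m=((h[...,0]<8)|(h[...,0]>172))&(h[...,1]>150)&(h[...,2]>80);ys,xs=np.nonzero(m[140:215,180:230]);print("lever bar",xs.min()+180,xs.max()+180,ys.min()+140,ys.max()+140)
```

```text
-0.0004 [ -1.   -0.2 -17.2] [ 0.16 -0.66 -0.02] 40.6 13.188140623538274
-0.0008 [ -2.9  -0.2 -23.8] [ 0.22 -0.93 -0.02] 41.3 13.409235630704643
[(array([482.9, 281.8]), 0.93), (array([273.7, 244.3]), 0.86), (array([404.9, 248.6]), 0.81), (array([503.3, 342.2]), 0.69)] [273.4157166  243.26650507] [275.79087112 228.28688831]
[(array([486.7, 268.2]), 0.91), (array([276.2, 227.5]), 0.84), (array([509.5, 331.1]), 0.76), (array([405.3, 239. ]), 0.62)] [273.4157166  243.26650507] [275.79087112 228.28688831]
lever bar 190 220 160 173
```

View pics/fin.png

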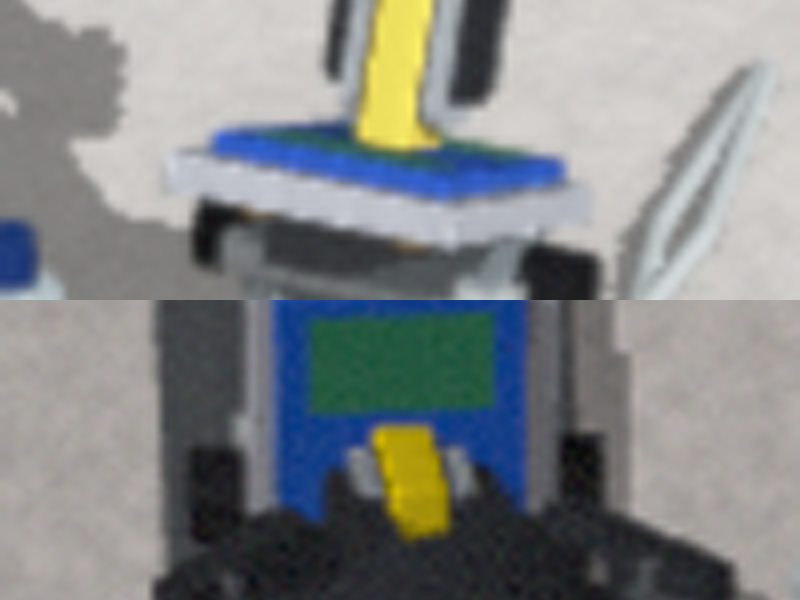

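The torque sign flips between pitch 0.485 and 0.505 once friction shear is allowed for, using a moment reference about 0.2 m back. The flush angle for the present grip is therefore about 0.495. I'll trim to that and check.

Run:
```python
from h import *
H=.035;b=np.load("b.npy")
def go(s,g):
    R=R_face(s);move_linear(tcp_face(s,g,H),R,v=.01);dwell(.25);v=[]
    for _ in range(5): o=get_obs();v.append(np.r_[o["force"],o["torque"]]-b);dwell(.03)
    v=np.mean(v,0);F=R.T@v[:3];T=R.T@v[3:];print(s,g,np.round(F,1),np.round(T,2),"cop",round((T[1]-.2*F[0])/-F[2],3),round(o["time_s"],1),np.abs(o["qvel"]).max().round(3))
    return -F[2]
go(.505,0)
for s in(.500,.495,.490): go(s,0)
f=go(.495,0)
if f<13: go(.495,-.0004)
```

```text
0.505 0 [ -0.8  -0.2 -12. ] [ 0.1  -0.3   0.01] cop -0.012 42.2 0.001
0.5 0 [ -1.1   0.1 -11. ] [ 0.06 -0.13 -0.02] cop 0.009 42.8 0.001
0.495 0 [ -1.9  -0.3 -14.3] [ 0.05 -0.19 -0.01] cop 0.013 43.5 0.002
0.49 0 [ -3.   -0.2 -16.4] [ 0.09 -0.24 -0.01] cop 0.021 44.2 0.001
0.495 0 [ -2.   -0.2 -14.1] [ 0.07 -0.16  0.01] cop 0.017 44.8 0.001
```

Run:
```python
from h import *
H=.035;b=np.load("b.npy");s=.501;R=R_face(s)
for g in(0,-.0004):
    move_linear(tcp_face(s,g,H),R,v=.01);dwell(.7);v=[]
    for _ in range(5): o=get_obs();v.append(np.r_[o["force"],o["torque"]]-b);dwell(.03)
    v=np.mean(v,0);F=R.T@v[:3];T=R.T@v[3:];print(g,np.round(F,1),np.round(T,2),"cop",round((T[1]-.2*F[0])/-F[2],3),round(o["time_s"],1),o["gripper_width"]*85)
    if -F[2]>15:break
hand_in()
```

```text
0 [ -1.3  -0.  -11. ] [ 0.08 -0.16 -0.01] cop 0.01 46.0 13.439217216667355
-0.0004 [ -2.3   0.2 -17.7] [ 0.11 -0.41 -0.01] cop 0.003 47.1 13.438534467151959
the job is handed in; nothing more can be done
```

I handed the job in at about 47 s of the 67 s allowed, with the gripper still holding the slide against the tester's face. `hand_in()` gives no verdict, and I had no direct reading of the pin depths.

- **Pump:** I made four full strokes, one more than required. Each pressed until the lever hit its stop (force rose to 11–16 N at about 0.6 rad). The force was back to about zero after each release. At the end the red bar was at the same image position as right after the last stroke, which matched its rest position.
- **Slide:** I took the blue slide from the white tray by its yellow grip and left the purple and turquoise look-alikes alone.
- **Slope:** The camera fit gave 28.8° ± 0.9°. By feel, the slide sat flush at a tool pitch of about 0.50 rad. The pins gave about 8 mm of sprung travel before the hard face, as expected.
- **Final state:** The press was about 18 N, the centre of pressure was within about 3 mm of the middle, and the grip was closed on the block (13.4 mm). The highest press I measured was about 24 N.

**Uncertainties:**
- The wrist torque only made sense if I assumed its reference lies about 0.2 m behind the tool, so the centre-of-pressure figure depends on that assumption.
- Rocking the pitch to find the slope made the slide turn a little in the grip, so I re-trimmed it before pressing for the last time.
- I did not re-measure the jars, vials, forceps and pots at the end. The arm's paths kept clear of them, and the blue vial, orange vial and forceps stood in place in the last images that showed them.

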